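# Brace the sample jar and unscrew its tight cap

### The job

Open the square sample jar that stands in the metal bracing fixture. First hang the loose U-shaped saddle over the fixture's flat bar, fully down and astride it, so that it fills the gap in front of the jar, and let go of it; then unscrew the cap counterclockwise (seen from above) until its thread lets go, with the jar staying down and not turning along, and lift the cap straight up. Finish holding the cap still and level in the gripper, a couple of centimetres clear above the mouth of the jar, with the saddle still on the bar and the other things on the bench left alone.

Things in the scene. Friction and masses are not known exactly. Their poses are not given: they have to be found in the camera images.
- fixture: Bracing fixture fixed to the bench, place and yaw vary: base plate 135 x 150 x 6 mm, front flat bar on two posts, rear upright stop 90 mm wide, 68 mm high; the jar stands between them. Origin: underside, on the bench, below the jar's nominal middle; x from bar to stop, z up. Bar centre line at x = -58.5 mm, bar top at z = 50 mm, stop face at x = +35 mm.
- bar_mid (a point): Middle of the top of the fixture's steel bar, 50 mm above the bench. The bar runs along the fixture's y axis, is 12 mm thick (x), 20 mm high, and free for 96 mm between its posts, which are as high as the bar.
- saddle: Loose inverted U, 250 g, standing on its legs left or right of the fixture, 46 (x) x 60 (y) x 74 mm. Two black rubber legs along y, 16 mm thick, round lower edges, 14 mm apart (for the 12 mm bar), 38 mm deep below an 8 mm roof. Origin: centre of its underside, z up; alike turned by half. Hung fully down, its origin is 38 mm below the bar's top, 1.5 mm from the jar.
- saddle_grip (a point): Middle of the grey grip block on the saddle's roof, 60 mm above the saddle's underside. The block is 14 mm thick (x), 44 mm long (y) and 28 mm high; take it from above across its 44 mm length, which keeps the fingers clear of the jar.
- jar: White jar, square body 68 x 68 x 76 mm (corners rounded by 12 mm), round neck 35 mm across up to 105 mm, 300 g, loose on the fixture's base plate 6 mm above the bench, nearly parallel to the fixture. Unbraced it can turn with the cap. Under the cap: three short right-handed thread ridges and a springy sealing ring. Origin: centre of its underside, z up.
- cap: Grey ribbed round cap, 54 mm across, 30 mm high, 50 g, loose part screwed tight on the jar (up to 1 N m). Origin: centre of its open lower edge, 82 mm above the jar's underside when tight; z up, x along the jar's x. Turned counterclockwise from above it rises 2 mm; thread free after 0.95 rad, hard stop at 1.5; at 1.05 to 1.4 rad it lifts straight off, clear of the neck 28 mm higher.
- beaker: Bystander: small glass beaker, 59 x 56 x 71 mm, on the other side of the fixture than the saddle. Origin: centre of its underside.
- tape: Bystander: roll of adhesive tape lying flat, 68 x 68 x 18 mm. Origin: centre of its underside.
- crucible: Bystander: small porcelain crucible, 41 x 41 x 32 mm. Origin: centre of its underside.
- dropper: Bystander: dropper bottle with a black teat, 37 x 37 x 96 mm, behind the fixture. Origin: centre of its underside.
- spoon: Bystander: porcelain spoon lying flat, 25 x 104 x 6 mm. Origin: centre of its underside.
- cylinder: Bystander: slim measuring cylinder, 45 x 45 x 128 mm. Origin: centre of its underside.
Not all that is in view belongs to the job. Leave any orange or turquoise look-alike of the cap alone.

How it is judged:
By the outcome, as a careful person would: the job done as asked, in the order asked, and still so for the second after the job is handed in, while the arm keeps its last pose, push and grip.
It also fails if it takes over 58 s, if anything falls off the work surface, if the arm or the gripper's body presses on something with over 40 N, if the wrist force passes 120 N, or if a joint passes its speed limit or range.

### The arm

A 6-joint arm with a two-finger parallel gripper is mounted at the origin on a cart in front of the work surface, level with it; the furniture and walls round the work are solid. World frame = base frame: x ahead of the robot, y to its left, z up, the work surface at z = 0. Lengths are in mm, angles in rad, forces in N, time in s.
With the tool pointing down it reaches from about 350 to 1000 mm from the base axis. Payload 7.1 kg.
Tool frame: the origin (TCP) lies at the very end of the fingers, on their centre line; the grasp point (between the pads) lies 19 mm behind it; x points along the fingers, y is the direction in which the jaws open and shut, and the axes are right-handed (so a half turn about x gives the same grasp; the last joint's range is limited). The gripper opens to 85 mm and grips with 20 to 120 N. Pads are 22 mm wide; open, the fingers measure 114 mm over their backs; the gripper's body (76 mm by 85 mm) begins 54 mm behind the grasp point. The pads swing forward as they close: fully open they stand 13 mm farther back than shut.
Start: joints at [1.281, 0.423, 1.63, -0, 1.089, -0.019], TCP at [167.157, 602.215, 231.319] pointing down, gripper open.
Joint ranges: [-3, 3], [-0.9, 2.11], [0.09, 2.58], [-1.31, 4.45], [0.11, 2.69], [-2.54, 2.54]. Speed limits (rad/s): [2.39, 2.39, 3.01, 3.14, 3.14, 3.14].

### API

Orientations are given as [roll, pitch, yaw] about the fixed x, y, z axes, in that order (R = Rz(yaw) Ry(pitch) Rx(roll)).
In Python, from bench import bot, cams gives the robot as it stands.
- The arm moves only by the tool send_rows, never from a script. Its argument "series" is one flat list of numbers, 4 for each row, row after row: the shift along the tool's x, y, z in m, then the turn about the tool's x in degrees. In form: [dx, dy, dz, roll, dx, dy, dz, roll, ...]. A call has exactly 10 rows; each row shifts and turns the commanded pose from where the row before left it, along the tool's axes as they then stand; what a row does not reach is not made up. A row lasts 1/12 s, in which the tool goes at most 41.7 mm and 7.16 degrees, less where a joint would pass 70% of its speed; a pose out of reach is approached as far as the arm can. A call with a gripper value outside its range is refused whole. "fingers" is the opening, from 0 (shut) to 1 (fully open), set as the call begins (left out, the last holds). The fingers move at their own pace and stop on an object; "newtons" is the grip in N (left out, the last holds). Time passes only in rows, so rows that do not move let the fingers close, or fill a call up. It gives the time, the measured TCP pose, the force and the opening at its end, in the units of the state.
- bot.read_state(): the state, without advancing time (a new reading comes with each control period).
- cams.camera(name): name is "scene" or "top" or "wrist"; returns (picture, depth): 480x640x3 uint8, red, green, blue; 480x640 float32, mm along the optical axis (not along the pixel's ray), 0 where there is no reading.
- cams.camera_info(name): a dict with "K" (3x3 intrinsics, pixels), "pose" (4x4, takes a point from camera to world coordinates). Camera axes: x right, y up, looking along -z (the intrinsics and any distortion apply to the point x, -y, -z); pixel columns grow to the right and rows downward; lengths in mm; the calibration is good to about 2 mm. A picture is of the moment at which its call begins: read the wrist's pose just before it. camera_info takes no time and is no camera call; for the wrist camera it gives the pose at the moment of the call.
- bot.sign_off(): hands the job in, once; it reports no verdict.
The state is a dict: "t": time; "qpos": joint angles; "dq": joint speeds; "tau": joint torques, N m; "tcp_pos": TCP position; "orientation": TCP orientation; "ft_force": force on the tool from outside, world axes, zero at the start; "moment": the same for the moment, N m; "grip_width": finger opening in mm.
Only numpy, scipy, OpenCV 4.12 (cv2) and the standard library are available. Lean on these libraries where they do the work, as an engineer would, in place of code of your own. Each camera call takes 0.05 s, during which the arm holds its last target. There are 200 camera calls.

## Working session

There is one attempt and no reset: what is moved stays moved. The work goes in short steps, Python scripts to look and compute and a tool call to move; the robot and the scene stay as the last step left them, time stands still between calls to the robot, and variables do not carry over. Pictures are saved under pics/ and viewed, about 8 in all and at most 12, crops included, and the job is handed in when it is done.

Besides the shell and the picture viewer there is one more tool, called after "Request:" as name(argument=value, ...) on one line, values as JSON. send_rows: Moves the arm, as the interface text tells. Its arguments: {"type":"object","properties":{"series":{"type":"array","items":{"type":"number"}},"fingers":{"type":"number"},"newtons":{"type":"number"}},"required":["series"]}

```bash
mkdir -p pics
cat > h.py <<'E'
from bench import bot,cams
import numpy as np,cv2
def shot(n,fn=None):
    info=cams.camera_info(n); im,d=cams.camera(n)
    if fn: cv2.imwrite('pics/'+fn,im[:,:,::-1]); np.savez('pics/'+fn[:-4],im=im,d=d,K=info['K'],P=info['pose'])
    return im,d,np.array(info['K']),np.array(info['pose'])
def cloud(d,K,P):
    v,u=np.mgrid[:d.shape[0],:d.shape[1]]
    c=np.stack([(u-K[0,2])/K[0,0]*d,-(v-K[1,2])/K[1,1]*d,-d],-1)
    return c@P[:3,:3].T+P[:3,3]
E
python3 - <<'E'
from h import *
for n in("top","scene"):
    im,d,K,P=shot(n,n+'0.png'); print(n,K.tolist(),P.round(3).tolist(),(d>0).mean(),{k:v for k,v in cams.camera_info(n).items() if k not in('K','pose')})
print(bot.read_state())
E
```

```text
top [[492.39103471226855, 0.0, 322.94019121615884], [0.0, 492.39103471226855, 237.70904285243054], [0.0, 0.0, 1.0]] [[0.014, 0.997, -0.072, 434.785], [-1.0, 0.016, 0.025, -12.062], [0.026, 0.071, 0.997, 1291.975], [0.0, 0.0, 0.0, 1.0]] 0.9961100260416667 {}
scene [[521.0175285067364, 0.0, 324.0527109410603], [0.0, 521.0175285067364, 241.08513513367586], [0.0, 0.0, 1.0]] [[0.835, 0.257, -0.487, -234.347], [-0.55, 0.347, -0.759, -1221.444], [-0.026, 0.902, 0.431, 766.568], [0.0, 0.0, 0.0, 1.0]] 0.9669954427083334 {}
{'t': 0.1, 'qpos': array([ 1.28096765e+00,  4.23758178e-01,  1.63066212e+00, -4.32229264e-06,
        1.08862747e+00, -1.89674898e-02]), 'dq': array([-0.0004448 , -0.00294844, -0.00092988, -0.00020593,  0.0010004 ,
       -0.00126303]), 'tau': array([ 2.85730266e-04, -5.58422291e+01, -2.82443404e+01, -2.81403692e-05,
        2.88606629e-03,  1.41674192e-05]), 'tcp_pos': array([167.03072537, 601.71584392, 230.6082614 ]), 'orientation': array([-1.58713407,  1.5693412 , -1.85799325]), 'ft_force': array([-0.19498416, -0.32962585, -0.23631155]), 'moment': array([0.01634563, 0.00362727, 0.0071449 ]), 'grip_width': 85.37815803784406}
```

View pics/top0.png

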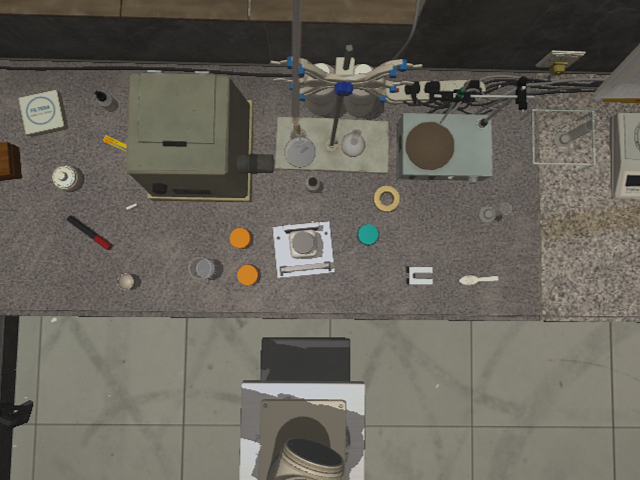

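View pics/scene0.png

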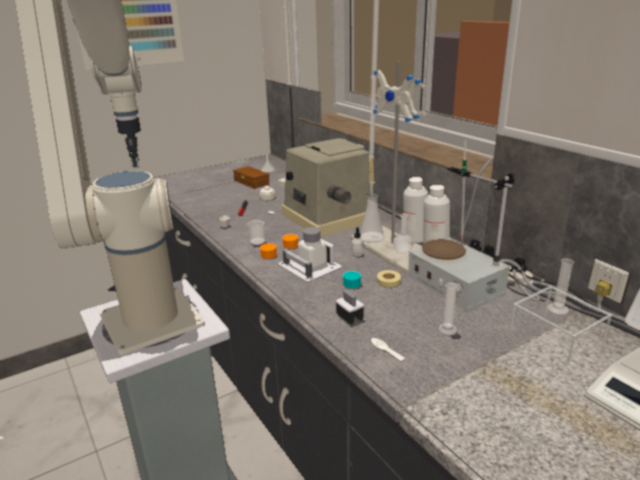

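The top view shows the fixture, jar and grey cap at about (303,245) and the saddle at (420,276). Look-alikes are orange at (240,238) and (248,275), and turquoise at (368,234). The grey cap sits on the jar neck, so it is the one meant; an enlarged crop should confirm it.

Run:
```python
from h import *
o=[]
z=np.load('pics/top0.npz');W=cloud(z['d'],z['K'],z['P'])
for u,v in[(303,243),(303,268),(420,270),(420,276),(420,281),(368,234),(350,300),(205,268),(313,185),(387,198),(479,280)]: print(u,v,W[v,u].round(1))
np.save('pics/W.npy',W)
# clusters by height
for nm,box,lo,hi in[('cap',(285,225,325,262),105,130),('bar',(270,255,340,280),40,60),('stop',(270,220,340,240),60,80),('sad66',(400,260,440,292),60,85),('sadroof',(400,260,440,292),30,58),('saddle',(400,260,440,292),20,90),('jartop',(275,222,335,262),74,90)]:
    u0,v0,u1,v1=box;w=W[v0:v1,u0:u1].reshape(-1,3);m=(w[:,2]>lo)&(w[:,2]<hi);p=w[m]
    if len(p)<4: print(nm,len(p));continue
    r=cv2.minAreaRect(p[:,:2].astype(np.float32)); print(nm,len(p),np.median(p,0).round(1),[np.round(a,1) for a in r])
a=z['im'][220:295,265:345];b=z['im'][255:300,390:445];s=np.load('pics/scene0.npz')['im']
A=cv2.resize(a,(400,375),interpolation=2);B=cv2.resize(b,(400,327),interpolation=2)
C=cv2.resize(s[225:330,270:375],(400,400),interpolation=2)
im=np.zeros((600,800,3),np.uint8);im[:375,:400]=A;im[:327,400:]=B;im[330:600,400:]=cv2.resize(s[225:330,245:400],(400,270),interpolation=2)
cv2.imwrite('pics/crop1.png',im[:,:,::-1])
```

```text
303 243 [505.5   6.3 120.1]
303 268 [446.7   6.4  49.4]
420 270 [ 445.9 -290.1   47.7]
420 276 [ 430.8 -284.1   74.4]
420 281 [ 418.1 -290.4   46.1]
368 234 [ 536.9 -159.5   27.9]
350 300 [ 365.3 -117.2   -3.9]
205 268 [443.6 261.2   3.9]
313 185 [654.7 -15.5  68.9]
387 198 [ 6.359e+02 -2.127e+02  1.000e-01]
479 280 [ 422.2 -456.8    0.8]
cap 383 [508.    8.5 117.4] [array([507.8,   8.3]), array([52.8, 51. ]), np.float64(45.3)]
bar 276 [450.    3.9  48.6] [array([458.2,   4.3]), array([ 33.6, 127.5]), np.float64(6.4)]
stop 306 [547.5  12.7  67.3] [array([539.8,  13.9]), array([44. , 87.5]), np.float64(0.9)]
sad66 92 [ 433.3 -290.4   71.6] [array([ 433.3, -291.3]), array([10. , 43.5]), np.float64(0.9)]
sadroof 349 [ 430.3 -288.    44.4] [array([ 433.3, -291.6]), array([45.8, 62.3]), np.float64(0.8)]
saddle 454 [ 433.1 -287.4   44.9] [array([ 433.3, -291.6]), array([46. , 62.3]), np.float64(0.8)]
jartop 248 [497.6   7.   77.8] [array([508.1,   9.1]), array([66.1, 65.6]), np.float64(8.0)]
```

View pics/crop1.png

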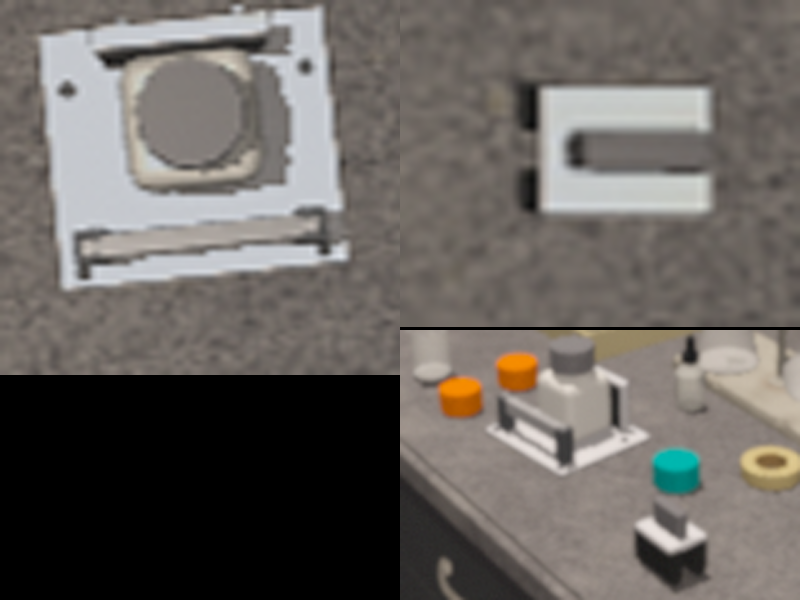

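```bash
cat >> h.py <<'E'
from scipy.spatial.transform import Rotation as Ro
def tool():
    s=bot.read_state(); return s,np.array(s['tcp_pos']),Ro.from_euler('xyz',s['orientation']).as_matrix()
def go(p,yaw):
    """remaining tool-frame shift (mm, after the turn) and turn about tool x (deg) so that jaw axis (tool y) is along yaw(deg) mod 180"""
    s,t,R=tool(); a=np.degrees(np.arctan2(R[1,1],R[0,1])); e=(yaw-a+90)%180-90
    roll=-e; R2=R@Ro.from_euler('x',roll,degrees=True).as_matrix()
    print('tcp',t.round(1),'jaw',a.round(2),'tilt',R[:,0].round(4),'q6',s['qpos'][5].round(2),'| roll',round(roll,2),'d(after roll)',(R2.T@(np.array(p)-t)).round(1),'d(now)',(R.T@(np.array(p)-t)).round(1))
E
python3 - <<'E'
from h import *
s,t,R=tool();print(R.round(3)); go((433,-291,231),90)
i=cams.camera_info('wrist');P=np.array(i['pose']);print(i['K']);print('cam in tool',(R.T@(P[:3,3]-t)).round(1),(R.T@P[:3,:3]).round(3))
z=np.load('pics/top0.npz');W=np.load('pics/W.npy')
w=W[255:280,270:340].reshape(-1,3)
p=w[(w[:,2]>44)&(w[:,2]<56)&(w[:,0]<470)]
c=np.median(p,0)
# robust line fit
l=cv2.fitLine(p[:,:2].astype(np.float32),cv2.DIST_HUBER,0,.01,.01).ravel();print('bar',len(p),p.mean(0),l,np.degrees(np.arctan2(-l[2+0-2] if l[1]>0 else l[0],abs(l[1]))),p[:,1].min(),p[:,1].max())
w=W[210:290,255:345].reshape(-1,3);p=w[(w[:,2]>2.5)&(w[:,2]<130)]
r=cv2.minAreaRect(p[:,:2].astype(np.float32));print('plate',r)
E
```

```text
[[-0.     0.268  0.964]
 [-0.001  0.964 -0.268]
 [-1.    -0.001 -0.   ]]
tcp [167.  601.7 230.6] jaw 74.48 tilt [-4.0e-04 -1.4e-03 -1.0e+00] q6 -0.02 | roll -15.52 d(after roll) [ 7.000e-01 -8.927e+02  2.660e+02] d(now) [ 7.000e-01 -7.890e+02  4.951e+02]
[[396.50399686   0.         312.01146597]
 [  0.         396.50399686 236.96914705]
 [  0.           0.           1.        ]]
cam in tool [-143.4    0.2  -65.3] [[-0.     0.26  -0.966]
 [ 1.     0.    -0.   ]
 [ 0.    -0.966 -0.26 ]]
bar 260 [450.24897814   2.53804114  48.90359736] [ 1.20069936e-01 -9.92765427e-01  4.50276337e+02  2.65310669e+00] 6.8961387 -59.16377958319708 66.8101140741968
plate ((495.854248046875, 16.82946014404297), (207.31271362304688, 234.054443359375), 0.941567599773407)
```

Request:
send_rows(series=[0,0,0,-5.2,0,0,0,-5.2,0,0,0,-5.1,0,-0.03,0.026,0,0,-0.03,0.026,0,0,-0.03,0.026,0,0,-0.03,0.026,0,0,-0.03,0.026,0,0,-0.03,0.026,0,0,-0.03,0.026,0])

```text
t: 0.93
tcp_pos: [349.8, 390.4, 231.1]
orientation: [-2.27, 1.57, -2.269]
ft_force: [0.9, 1.1, 0.5]
grip_width: 85.5
```

Request:
send_rows(series=[0,-0.036,0.008,0,0,-0.036,0.008,0,0,-0.036,0.008,0,0,-0.036,0.008,0,0,-0.036,0.008,0,0,-0.036,0.008,0,0,-0.036,0.008,0,0,-0.036,0.008,0,0,-0.036,0.008,0,0,-0.036,0.008,0])

```text
t: 1.77
tcp_pos: [428.8, 30.3, 231.3]
orientation: [3.076, 1.571, 3.076]
ft_force: [1.3, 0.2, -0.6]
grip_width: 85.4
```

Request:
send_rows(series=[0,-0.036,0,0,0,-0.036,0,0,0,-0.036,0,0,0,-0.036,0,0,0,-0.036,0,0,0,-0.036,0,0,0,-0.036,0,0,0,-0.036,0,0,0,-0.03,0.0,0,0,0,0,0])

```text
t: 2.6
tcp_pos: [429.2, -290.6, 231.4]
orientation: [-1.088, 1.568, -1.091]
ft_force: [0.1, 0.6, 1.2]
grip_width: 85.7
```

Run:
```python
from h import *
go((433,-291,231),90)
im,d,K,P=shot('wrist','w1.png');W=cloud(d,K,P);np.save('pics/Ww1.npy',W)
for lo,hi,n in[(68,80,'block'),(42,52,'roof')]:
    m=(W[...,2]>lo)&(W[...,2]<hi)&(abs(W[...,0]-433)<50)&(abs(W[...,1]+291)<45);p=W[m]
    r=cv2.minAreaRect(p[:,:2].astype(np.float32));print(n,len(p),p.mean(0).round(1),r)
```

```text
tcp [ 429.2 -290.6  231.4] jaw 89.79 tilt [ 0.0011 -0.0022 -1.    ] q6 -2.18 | roll -0.21 d(after roll) [ 0.4 -0.4  3.8] d(now) [ 0.4 -0.3  3.8]
block 993 [ 429.5 -294.3   74.1] ((429.8031311035156, -294.42999267578125), (43.21489334106445, 13.500598907470703), 89.63643646240234)
roof 2604 [ 427.5 -294.1   46.6] ((430.3734436035156, -294.414794921875), (46.22726821899414, 59.9807243347168), 0.23797786235809326)
```

View pics/w1.png

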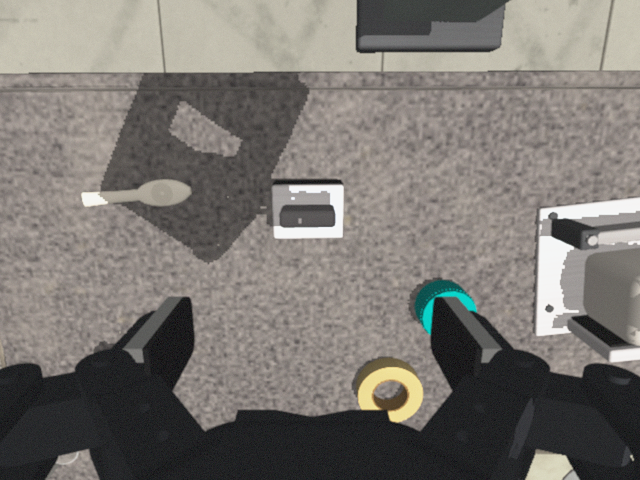

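Wrist view 1: saddle at (308,213), centred under the tool, with a clear approach. Turquoise cap at (446,305) and tape at (390,390) are clear of the fingers' path. The wrist-based position (429.9,-294.4) is about 3.5 mm from the top-view one. I'll grasp midway, then place relative to the wrist view so its bias cancels.

Request:
send_rows(series=[0.016,-0.001,0.001,0,0.018,-0.001,0.001,0,0.018,-0.001,0,0,0.018,0,0,0,0.018,0,0,0,0.018,0,0,0,0.018,0,0,0,0.018,0,0,0,0.014,0,0,0,0,0,0,0])

```text
t: 3.48
tcp_pos: [429.2, -286.6, 72.8]
orientation: [2.503, 1.565, 2.503]
ft_force: [-0.7, 0.5, -0.4]
grip_width: 85.6
```

Request:
send_rows(series=[0.006,0,0,0,0.006,0,0,0,0.006,0,0,0,0.006,0,0,0,0.004,0,0,0,0,0,0,0,0,0,0,0,0,0,0,0,0,0,0,0,0,0,0,0])

```text
t: 4.32
tcp_pos: [431.1, -289.0, 47.6]
orientation: [-0.614, 1.57, -0.614]
ft_force: [0.8, -0.1, -0.2]
grip_width: 85.2
```

Request:
send_rows(series=[0,0,0,0,0,0,0,0,0,0,0,0,0,0,0,0,0,0,0,0,0,0,0,0,0,0,0,0,0,0,0,0,0,0,0,0,0,0,0,0], fingers=0, newtons=50)

```text
t: 5.15
tcp_pos: [431.2, -289.0, 47.7]
orientation: [-0.501, 1.57, -0.501]
ft_force: [-0.2, 0.7, 6.2]
grip_width: 42.9
```

Request:
send_rows(series=[-0.01,0,0,0,-0.02,0,0,0,-0.025,0,0,0,-0.025,0,0,0,-0.025,0,0,0,-0.025,0,0,0,-0.025,0,0,0,-0.02,0,0,0,-0.008,0,0,0,0,0,0,0], newtons=80)

```text
t: 5.98
tcp_pos: [431.6, -289.3, 232.3]
orientation: [-0.609, 1.567, -0.609]
ft_force: [-0.0, 0.2, -2.4]
grip_width: 42.6
```

Request:
send_rows(series=[0,0.02,0.003,0,0,0.034,0.004,0,0,0.034,0.004,0,0,0.034,0.004,0,0,0.034,0.004,0,0,0.034,0.004,0,0,0.034,0.004,0,0,0.034,0.004,0,0,0.025,0.001,0,0,0.01,0,0])

```text
t: 6.82
tcp_pos: [461.8, 6.9, 228.7]
orientation: [2.907, 1.568, 2.909]
ft_force: [-0.5, -1.0, -1.4]
grip_width: 42.5
```

Request:
send_rows(series=[0,0,0,-2,0,0,0,-3,0,0,0,-2,0,0,0,0,0,0,0,0,0,0,0,0,0,0,0,0,0,0,0,0,0,0,0,0,0,0,0,0])

```text
t: 7.65
tcp_pos: [463.0, 4.1, 230.3]
orientation: [-0.16, 1.571, -0.039]
ft_force: [0.2, 0.2, -2.6]
grip_width: 42.5
```

Run:
```python
from h import *
go((450,3.5,231),97)
im,d,K,P=shot('wrist','w2.png');W=cloud(d,K,P)
s,t,R=tool(); T=(W-t)@R  # tool coords
np.savez('pics/w2t',T=T,W=W)
print(s['grip_width'],s['ft_force'].round(1))
```

```text
tcp [463.    4.1 230.3] jaw 96.97 tilt [ 0. -0. -1.] q6 -1.71 | roll -0.03 d(after roll) [ -0.7   1.  -13. ] d(now) [ -0.7   1.  -13. ]
42.42614418276153 [ 0.8  0.1 -1.9]
```

View pics/w2.png

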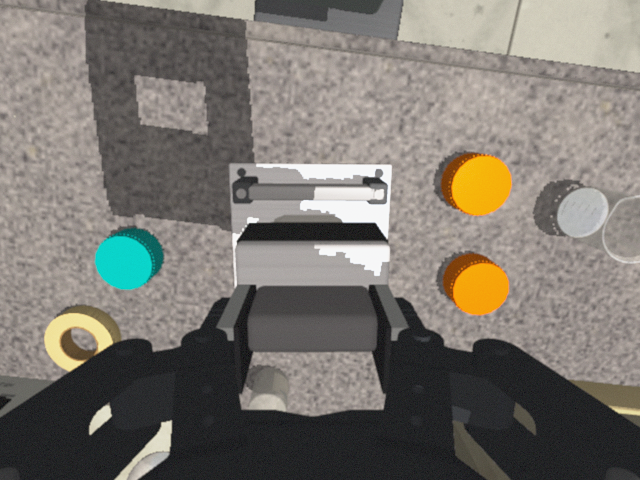

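Run:
```python
from h import *
z=np.load('pics/w2t.npz');T=z['T'];z2=np.load('pics/w2.npz');im=z2['im'];K=z2['K']
# bar edges in tool coordinates (T: x down,y,z); bar top by depth
B=T[170:215,225:395];p=B.reshape(-1,3);p=p[(p[:,0]>230.3-56)&(p[:,0]<230.3-44)]
print('bar/posts rect (y,z)',len(p),p.mean(0).round(2),cv2.minAreaRect(p[:,1:].astype(np.float32)))
# by columns, between the posts
zs=[]
for u in range(255,365,4):
    c=T[170:215,u];m=(c[:,0]>230.3-56)&(c[:,0]<230.3-44)
    if m.sum()>5: zs.append((c[m,1].mean(),c[m,2].min(),c[m,2].max(),c[m,2].mean(),m.sum()))
zs=np.array(zs);print(np.polyfit(zs[:,0],zs[:,3],1),zs.mean(0).round(2),zs[::6].round(1))
# gray edges
g=cv2.cvtColor(im,cv2.COLOR_RGB2GRAY).astype(int)
for u in(265,285,300,330,350): print(u,g[178:206,u].tolist())
# in-hand saddle
for nm,(v0,v1,u0,u1),lo,hi in[('roof',(235,295,215,400),-5,8),('block',(285,360,240,390),-35,-20),('legs',(215,250,215,400),8,60)]:
    q=T[v0:v1,u0:u1].reshape(-1,3);q=q[(q[:,0]>lo)&(q[:,0]<hi)]
    print(nm,len(q),q.min(0).round(1),q.max(0).round(1),q.mean(0).round(1),[np.round(a,1) for a in cv2.minAreaRect(q[:,1:].astype(np.float32))])
for v in range(215,360,8): print(v,T[v,313].round(1),im[v,313])
```

```text
bar/posts rect (y,z) 2594 [179.82  -1.65 -16.3 ] ((-1.6304740905761719, -16.057817459106445), (127.86186218261719, 17.549739837646484), 0.44933611154556274)
[ 1.89092963e-03 -1.62948505e+01] [ -2.42 -21.65 -10.44 -16.3   14.89] [[-46.7 -21.9 -10.2 -16.2  15. ]
 [-27.  -21.8 -10.5 -16.2  15. ]
 [ -7.3 -21.6 -10.2 -16.3  15. ]
 [ 12.3 -21.5 -10.3 -16.3  15. ]
 [ 32.  -21.4 -10.4 -16.2  15. ]]
265 [165, 169, 167, 171, 163, 126, 93, 93, 112, 122, 128, 125, 125, 125, 126, 124, 120, 123, 125, 126, 118, 117, 151, 172, 173, 169, 170, 167]
285 [172, 167, 169, 171, 166, 137, 94, 93, 104, 124, 127, 130, 126, 124, 127, 124, 126, 122, 124, 125, 114, 112, 145, 172, 173, 167, 166, 165]
300 [169, 166, 165, 169, 170, 134, 93, 90, 106, 124, 128, 129, 133, 127, 127, 123, 125, 126, 125, 122, 120, 111, 141, 174, 182, 223, 239, 239]
330 [176, 165, 164, 161, 167, 141, 100, 95, 142, 195, 232, 241, 239, 237, 236, 233, 231, 229, 228, 229, 226, 214, 226, 245, 247, 247, 247, 246]
350 [218, 170, 160, 165, 164, 149, 112, 95, 125, 188, 235, 242, 242, 241, 239, 238, 235, 234, 232, 228, 230, 214, 202, 241, 247, 247,
[... 383 characters left out ...]
]), np.float64(0.3)]
215 [205.7   0.9   8.4] [137 133 126]
223 [ 37.2   0.5 -23.4] [37 38 39]
231 [ 21.3   0.4 -23.5] [27 27 29]
239 [  8.5   0.4 -23.5] [32 29 30]
247 [  2.3   0.4 -22. ] [167 161 157]
255 [ -0.1   0.3 -19.6] [170 166 162]
263 [  1.3   0.4 -15.9] [167 162 161]
271 [  1.6   0.4 -12.5] [171 167 163]
279 [ 1.5  0.4 -9.3] [166 164 162]
287 [-1.5  0.3 -7.2] [67 67 67]
295 [-10.1   0.3  -7.6] [66 68 66]
303 [-15.4   0.3  -6.8] [73 71 72]
311 [-23.3   0.3  -7.6] [72 70 68]
319 [-26.2   0.3  -6.1] [86 84 84]
327 [-26.6   0.3  -3.5] [96 93 93]
335 [-26.8   0.3  -0.7] [90 89 89]
343 [-27.4   0.3   1.9] [92 87 90]
351 [-25.9   0.3   5.7] [92 91 89]
359 [230.2   1.1 169.9] [160 154 147]
```

Wrist view 2: bar at (311,191) between its posts, saddle held level at (313,260), parallel to the bar. The jaw yaw matches the bar to 0.1–0.4°. Remaining shift: about -15.4 mm in tool z and -1.8 mm in y, then down.

Request:
send_rows(series=[0,-0.0018,-0.0074,0,0,0,-0.008,0,0.01,0,0,0,0.02,0,0,0,0.025,0,0,0,0.025,0,0,0,0.02,0,0,0,0.015,0,0,0,0.007,0,0,0,0,0,0,0])

```text
t: 8.53
tcp_pos: [446.5, 0.5, 106.7]
orientation: [2.992, 1.567, 3.114]
ft_force: [-0.3, 0.8, -2.3]
grip_width: 42.7
```

Run:
```python
from h import *
go((463.0+15.4*-np.cos(np.radians(7))+1.8*np.sin(np.radians(7)),4.1-15.4*np.sin(np.radians(7))-1.8,106),97)
im,d,K,P=shot('scene','s2.png');s,t,R=tool();print(t,s['ft_force'])
# crop around the bar
c=P[:3,:3].T@(np.array([450,3,60])-P[:3,3]);u=K[0,2]-K[0,0]*c[0]/c[2];v=K[1,2]+K[1,1]*c[1]/c[2];print(u,v)
u,v=int(u),int(v);cr=im[v-40:v+40,u-50:u+50]
iw=cams.camera('wrist')[0]
o=np.hstack([cv2.resize(cr,(500,400),interpolation=2),cv2.resize(iw[100:340,220:400],(300,400))])
cv2.imwrite('pics/s2c.png',o[:,:,::-1])
```

```text
tcp [446.5   0.5 106.7] jaw 96.98 tilt [-3.5e-03  1.0e-04 -1.0e+00] q6 -1.72 | roll -0.02 d(after roll) [ 0.7 -0.2  1.4] d(now) [ 0.7 -0.2  1.4]
[447.28371752   0.46763365 107.7084101 ] [ 0.88839305 -0.1482109  -2.14841601]
296.2054230385356 253.0314794029799
```

View pics/s2c.png

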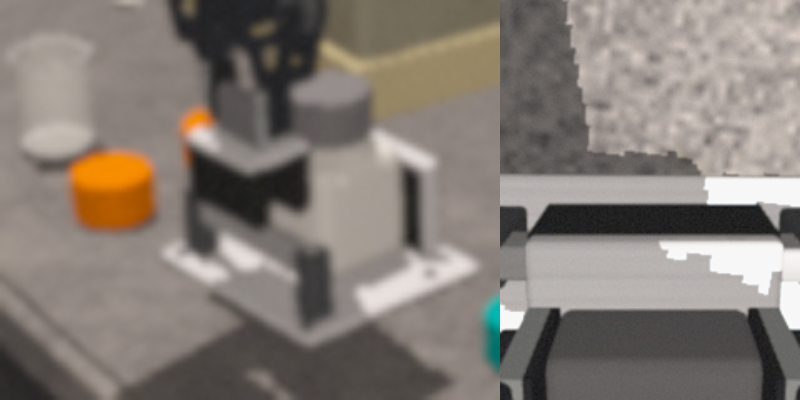

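The scene crop shows the saddle's legs just above the bar, with the slot in line with it. I'll lower it gently with force checks.

Request:
send_rows(series=[0,0,0,0,0.002,0,0,0,0.002,0,0,0,0.002,0,0,0,0.002,0,0,0,0.002,0,0,0,0.002,0,0,0,0,0,0,0,0,0,0,0,0,0,0,0])

```text
t: 9.47
tcp_pos: [448.0, 0.5, 96.3]
orientation: [2.957, 1.571, 3.079]
ft_force: [0.4, 0.3, -1.5]
grip_width: 42.4
```

Run:
```python
from h import *
s,t,R=tool();print(t.round(2),s['ft_force'].round(1),s['moment'].round(2)); go((447.9,.4,59.7),97)
```

```text
[447.95   0.5   96.29] [ 0.4  0.3 -1.5] [0.01 0.01 0.01]
tcp [448.    0.5  96.3] jaw 96.99 tilt [-1.e-04  0.e+00 -1.e+00] q6 -1.72 | roll -0.01 d(after roll) [36.6 -0.1 -0.1] d(now) [36.6 -0.1 -0.1]
```

Request:
send_rows(series=[0.001,0,0,0,0.001,0,0,0,0.001,0,0,0,0.001,0,0,0,0.001,0,0,0,0.001,0,0,0,0,0,0,0,0,0,0,0,0,0,0,0,0,0,0,0])

```text
t: 10.3
tcp_pos: [448.0, 0.5, 90.4]
orientation: [-0.346, 1.571, -0.224]
ft_force: [0.4, 0.5, -2.3]
grip_width: 42.1
```

Request:
send_rows(series=[0.002,0,0,0,0.002,0,0,0,0.002,0,0,0,0.002,0,0,0,0.002,0,0,0,0.002,0,0,0,0.002,0,0,0,0.002,0,0,0,0,0,0,0,0,0,0,0])

```text
t: 11.13
tcp_pos: [447.8, 0.5, 74.2]
orientation: [2.99, 1.57, 3.112]
ft_force: [0.8, 0.6, -2.8]
grip_width: 42.3
```

Request:
send_rows(series=[0.002,0,0,0,0.002,0,0,0,0.002,0,0,0,0.002,0,0,0,0.001,0,0,0,0.001,0,0,0,0,0,0,0,0,0,0,0,0,0,0,0,0,0,0,0])

```text
t: 11.97
tcp_pos: [448.0, 0.5, 64.4]
orientation: [-0.144, 1.571, -0.022]
ft_force: [-0.4, 0.8, -1.7]
grip_width: 42.0
```

Request:
send_rows(series=[0.001,0,0,0,0.001,0,0,0,0.001,0,0,0,0.0006,0,0,0,0.0006,0,0,0,0.0006,0,0,0,0,0,0,0,0,0,0,0,0,0,0,0,0,0,0,0])

```text
t: 12.8
tcp_pos: [447.9, 0.5, 59.9]
orientation: [1.749, 1.571, 1.871]
ft_force: [-2.1, 0.0, 6.0]
grip_width: 42.3
```

Request:
send_rows(series=[0,0,0,0,0,0,0,0,0,0,0,0,0,0,0,0,0,0,0,0,0,0,0,0,0,0,0,0,0,0,0,0,-0.006,0,0,0,-0.01,0,0,0], fingers=1)

```text
t: 13.63
tcp_pos: [447.2, 0.5, 75.4]
orientation: [2.997, 1.569, 3.119]
ft_force: [0.0, 0.1, 0.3]
grip_width: 85.2
```

Request:
send_rows(series=[-0.02,0,0,0,-0.025,0,0,0,-0.03,0,0,0,-0.03,0,0,0,-0.03,0,0,0,-0.025,0,0.01,0,-0.008,0.001,0.02,0,0,0.001,0.02,0,0,0,0.01,0,0,0,0,0])

```text
t: 14.47
tcp_pos: [508.8, 9.9, 244.3]
orientation: [-0.132, 1.569, -0.01]
ft_force: [-0.1, 0.7, -0.0]
grip_width: 85.6
```

Run:
```python
from h import *
cams.camera('wrist')
go((508,9,220),97)
im,d,K,P=shot('wrist','w3.png');W=cloud(d,K,P);s,t,R=tool();T=(W-t)@R;Z=t[2]-T[...,0]
near=np.hypot(W[...,0]-508,W[...,1]-9)<45
def rep(n,m):
    p=W[m]; 
    if len(p)<10: return print(n,len(p))
    print(n,len(p),p.mean(0).round(1),[np.round(a,1) for a in cv2.minAreaRect(p[:,:2].astype(np.float32))],[np.round(a,1) for a in cv2.minEnclosingCircle(p[:,:2].astype(np.float32))])
rep('cap',near&(W[...,2]>113)&(W[...,2]<124))
rep('jar shoulder',near&(W[...,2]>76)&(W[...,2]<88))
q=(abs(W[...,0]-449)<35)&(abs(W[...,1]-2)<40)
rep('roof',q&(W[...,2]>54)&(W[...,2]<64)&(W[...,0]<474)); rep('block',q&(W[...,2]>80)&(W[...,2]<92)&(W[...,0]<462)); rep('blk',q&(W[...,2]>64)&(W[...,2]<80)&(W[...,0]<460))
```

```text
tcp [507.    9.8 243.5] jaw 97.01 tilt [-8.e-04 -1.e-04 -1.e+00] q6 -1.7 | roll 0.01 d(after roll) [23.5 -0.9  0.9] d(now) [23.5 -0.9  0.9]
cap 4405 [504.8   5.7 119.3] [array([505.3,   6. ]), array([53.5, 52.5]), np.float64(85.5)] [array([505.9,   5.9]), np.float64(27.1)]
jar shoulder 1720 [489.3   5.4  80. ] [array([505.6,   6. ]), array([64.2, 64. ]), np.float64(7.1)] [array([505.8,   6. ]), np.float64(41.1)]
roof 3304 [447.    1.   58.6] [array([449.3,   1.1]), array([50.8, 59.9]), np.float64(5.5)] [array([449.7,   1.2]), np.float64(38.0)]
block 1106 [447.2   0.9  86.3] [array([447.3,   0.7]), array([12.9, 43.9]), np.float64(7.0)] [array([447.6,   0.8]), np.float64(22.2)]
blk 0
```

View pics/w3.png

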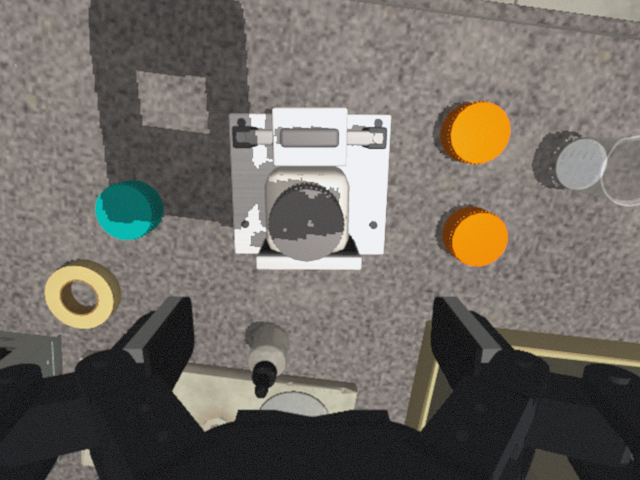

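Wrist view 3: the saddle is astride the bar at (310,136), with its block top at z 86.3 mm (expected 86). The cap is grey, on the jar, at (306,222): centre (505.6, 6.0), top near z 119. The orange caps (475,131), (475,237) and turquoise cap (129,210) are look-alikes and stay put. Next I pre-rotate the wrist to leave room for the unscrewing turn.

Request:
send_rows(series=[0,0,0,7.1,0,0,0,7.1,0,0,0,7.1,0,0,0,7.1,0,0,0,7.1,0,0,0,7.1,0,0,0,7.1,0,0,0,7.1,0,0,0,7.1,0,0,0,7.1])

```text
t: 15.4
tcp_pos: [505.3, 9.6, 242.8]
orientation: [-1.997, 1.568, -3.12]
ft_force: [-0.3, -0.7, -0.8]
grip_width: 85.1
```

Run:
```python
from h import *
cams.camera('wrist')
go((505.6,6,88),26)
s=bot.read_state();print(s['qpos'].round(2))
```

```text
tcp [505.4   9.6 242.8] jaw 25.2 tilt [-0.0026  0.     -1.    ] q6 -0.44 | roll -0.8 d(after roll) [154.8  -1.    3.5] d(now) [154.8  -1.    3.5]
[-0.    0.23  1.88 -0.    1.03 -0.44]
```

Request:
send_rows(series=[0.01,-0.001,0.0035,0,0.02,0,0,0,0.025,0,0,0,0.025,0,0,0,0.02,0,0,0,0.013,0,0,0,0,0,0,0,0,0,0,0,0,0,0,0,0,0,0,0])

```text
t: 16.28
tcp_pos: [508.4, 6.1, 131.4]
orientation: [1.089, 1.569, -0.027]
ft_force: [0.1, 0.5, 0.4]
grip_width: 85.7
```

Run:
```python
from h import *
go((505.6,6,88),25)
im,d,K,P=shot('wrist','w4.png');W=cloud(d,K,P)
near=np.hypot(W[...,0]-505,W[...,1]-6)<32
p=W[near&(W[...,2]>114)&(W[...,2]<124)];print(len(p),p.mean(0).round(1),cv2.minAreaRect(p[:,:2].astype(np.float32)),cv2.minEnclosingCircle(p[:,:2].astype(np.float32)))
```

```text
tcp [508.4   6.1 131.4] jaw 26.04 tilt [ 0.0016 -0.     -1.    ] q6 -0.47 | roll 1.04 d(after roll) [43.4 -2.7 -1.2] d(now) [43.4 -2.6 -1.2]
11511 [505.7   7.4 119.3] ((506.0526123046875, 6.332679748535156), (53.2646598815918, 52.91347122192383), 66.80854034423828) ((506.37103271484375, 6.063923358917236), 27.017621994018555)
```

View pics/w4.png

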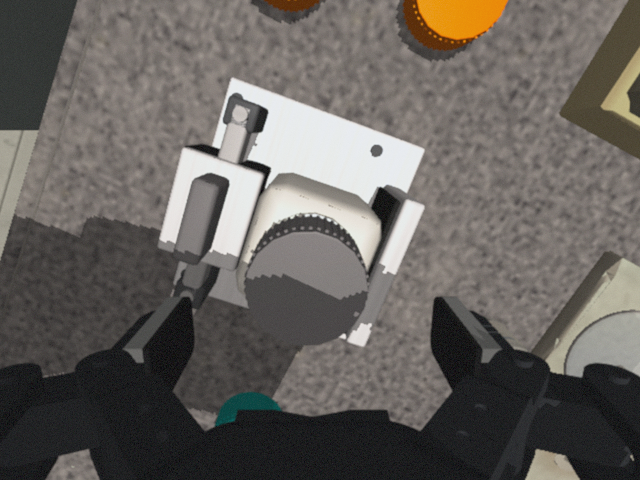

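Wrist view 4: cap at (306,285), saddle at (212,207) still on the bar, fingers straddling the cap with clearance. Cap centre (505.9, 6.2).

Request:
send_rows(series=[0,-0.0024,-0.001,0,0.005,0,0,0,0.007,0,0,0,0.008,0,0,0,0.008,0,0,0,0.008,0,0,0,0.005,0,0,0,0.002,0,0,0,0,0,0,0,0,0,0,0])

```text
t: 17.17
tcp_pos: [505.3, 6.0, 87.4]
orientation: [-2.022, 1.571, -3.14]
ft_force: [0.3, -0.2, -0.0]
grip_width: 85.3
```

Run:
```python
from h import *
go((505.9,6.2,88),26)
```

```text
tcp [505.3   6.   87.4] jaw 25.98 tilt [-3.e-04 -0.e+00 -1.e+00] q6 -0.47 | roll -0.02 d(after roll) [-0.6  0.6  0.1] d(now) [-0.6  0.6  0.1]
```

Request:
send_rows(series=[0,0.0006,0,0,0,0,0,0,0,0,0,0,0,0,0,0,0,0,0,0,0,0,0,0,0,0,0,0,0,0,0,0,0,0,0,0,0,0,0,0], fingers=0, newtons=100)

```text
t: 18.0
tcp_pos: [506.0, 6.2, 88.4]
orientation: [0.927, 1.57, -0.19]
ft_force: [-3.0, -0.3, 7.7]
grip_width: 52.3
```

Run:
```python
from h import *
go((505.9,6.2,88),26);s=bot.read_state();print(s['ft_force'].round(1),s['moment'].round(2),s['grip_width'])
```

```text
tcp [506.    6.2  88.4] jaw 25.99 tilt [ 7.e-04 -1.e-04 -1.e+00] q6 -0.46 | roll -0.01 d(after roll) [ 0.4 -0.1 -0. ] d(now) [ 0.4 -0.1 -0. ]
[-3.  -0.3  7.7] [-0.04  0.32  0.04] 52.261301390644725
```

Request:
send_rows(series=[0,0,0,-1,0,0,0,-2,-0.0001,0,0,-3,-0.0001,0,0,-3,-0.0001,0,0,-3,-0.0001,0,0,-3,-0.0001,0,0,-3,-0.0001,0,0,-3,0,0,0,-2,0,0,0,0])

```text
t: 18.83
tcp_pos: [505.7, 5.9, 88.9]
orientation: [-0.646, 1.571, -1.36]
ft_force: [-2.9, -2.4, 7.6]
grip_width: 52.3
```

Run:
```python
from h import *
go((505.9,6.2,88),26);s=bot.read_state();print(s['ft_force'].round(1),s['moment'].round(2),s['grip_width'])
```

```text
tcp [505.7   5.9  88.9] jaw 49.06 tilt [ 1.e-04 -3.e-04 -1.e+00] q6 -0.87 | roll 23.06 d(after roll) [ 0.9  0.3 -0.1] d(now) [0.9 0.4 0. ]
[-2.9 -2.4  7.6] [-0.25  0.42 -0.14] 52.28077291777133
```

Request:
send_rows(series=[0,0,0,-3,-0.0001,0,0,-3,-0.0002,0,0,-4,-0.0002,0,0,-4,-0.0002,0,0,-4,-0.0002,0,0,-4,-0.0002,0,0,-4,-0.0002,0,0,-3,0,0,0,-1,0,0,0,0])

```text
t: 19.67
tcp_pos: [505.5, 6.0, 89.9]
orientation: [-2.055, 1.57, -2.247]
ft_force: [-3.8, -2.9, 6.4]
grip_width: 52.1
```

Run:
```python
from h import *
go((505.9,6.2,88),96);s=bot.read_state();print(s['ft_force'].round(1),s['moment'].round(2),s['grip_width'])
im,d,K,P=shot('wrist','w5.png');cv2.imwrite('pics/w5c.png',cv2.resize(im,(480,360))[:,:,::-1])
```

```text
tcp [505.5   6.   89.9] jaw 78.99 tilt [-3.e-04 -4.e-04 -1.e+00] q6 -1.39 | roll -17.01 d(after roll) [1.9 0.2 0.4] d(now) [1.9 0.3 0.3]
[-3.8 -2.9  6.4] [-0.35  0.52 -0.04] 52.069649377999845
```

View pics/w5c.png

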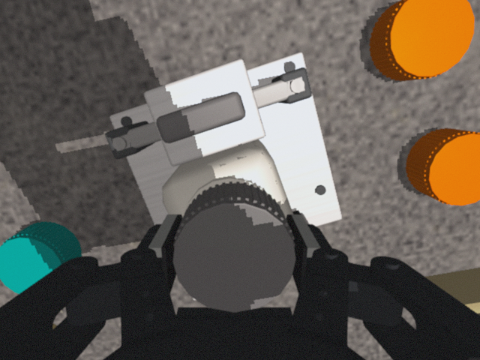

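Wrist view 5: after 53° the jar edge at about (225,150) is still parallel to the saddle and fixture, so the jar is not turning along. I continue to about 70° in all.

Request:
send_rows(series=[0,0,0,-2,0,0,0,-3,-0.0001,0,0,-3,0,0,0,-3,0,0,0,-3,0,0,0,-2.5,0,0,0,0,0,0,0,0,0,0,0,0,0,0,0,0])

```text
t: 20.55
tcp_pos: [505.6, 5.9, 90.1]
orientation: [-2.057, 1.57, -1.962]
ft_force: [-3.9, -3.1, 7.5]
grip_width: 52.2
```

Run:
```python
from h import *
go((505.9,6.2,88),96);s=bot.read_state();print(s['ft_force'].round(1),s['moment'].round(2),s['grip_width'])
```

```text
tcp [505.6   5.9  90.1] jaw 95.45 tilt [-2.e-04 -6.e-04 -1.e+00] q6 -1.68 | roll -0.55 d(after roll) [2.1 0.2 0.3] d(now) [2.1 0.2 0.3]
[-3.9 -3.1  7.5] [-0.5   0.54  0.03] 52.214542713685674
```

Request:
send_rows(series=[-0.0005,0,0,0,-0.0005,0,0,0,-0.001,0,0,0,-0.001,0,0,0,-0.001,0,0,0,-0.001,0,0,0,-0.001,0,0,0,0,0,0,0,0,0,0,0,0,0,0,0])

```text
t: 21.38
tcp_pos: [505.8, 6.2, 95.5]
orientation: [-2.15, 1.571, -2.055]
ft_force: [-1.3, -2.2, 0.9]
grip_width: 52.3
```

Request:
send_rows(series=[-0.002,0,0,0,-0.004,0,0,0,-0.004,0,0,0,-0.004,0,0,0,-0.004,0,0,0,-0.004,0,0,0,-0.004,0,0,0,-0.004,0,0,0,-0.003,0,0,0,-0.001,0,0,0])

```text
t: 22.22
tcp_pos: [506.3, 6.3, 130.3]
orientation: [-0.094, 1.57, 0.001]
ft_force: [0.6, 0.1, -0.8]
grip_width: 52.1
```

Request:
send_rows(series=[-0.002,0,0,0,-0.002,0,0,0,-0.001,0,0,0,0,0,0,0,0,0,0,0,0,0,0,0,0,0,0,0,0,0,0,0,0,0,0,0,0,0,0,0])

```text
t: 23.05
tcp_pos: [505.8, 6.3, 134.5]
orientation: [3.074, 1.571, -3.113]
ft_force: [-0.0, -0.5, -0.7]
grip_width: 52.1
```

Run:
```python
from h import *
go((505.9,6.2,134),96);s=bot.read_state();print(s['ft_force'].round(1),s['moment'].round(2),s['grip_width'],abs(s['dq']).max())
im,d,K,P=shot('scene','s6.png');iw,dw,Kw,Pw=shot('wrist','w6.png');W=cloud(dw,Kw,Pw)
p=W[(abs(W[...,0]-448)<12)&(abs(W[...,1]-1)<25)&(W[...,2]>80)&(W[...,2]<93)];print('block top',len(p),p.mean(0).round(1))
V=cloud(d,K,P);m=(abs(V[...,0]-506)<40)&(abs(V[...,1]-6)<40)&(V[...,2]>70);print('scene z',np.histogram(V[m][:,2],bins=range(70,190,8)))
o=np.hstack([cv2.resize(im[195:295,245:345],(400,400),interpolation=2),cv2.resize(iw,(400,400))])
cv2.imwrite('pics/s6c.png',o[:,:,::-1])
```

```text
tcp [505.8   6.3 134.5] jaw 95.48 tilt [-1.e-04 -0.e+00 -1.e+00] q6 -1.68 | roll -0.52 d(after roll) [ 0.5 -0.1  0.1] d(now) [ 0.5 -0.1  0.1]
[-0.  -0.5 -0.7] [-0.03 -0.04 -0.01] 52.08705303758572 0.002227738153639121
block top 2720 [447.3   0.7  86.3]
scene z (array([ 76, 114,  31,  41,  39,  48,   0,   0,  28,  44,  42,  78,  52,
        23]), array([ 70,  78,  86,  94, 102, 110, 118, 126, 134, 142, 150, 158, 166,
       174, 182]))
```

View pics/s6c.png

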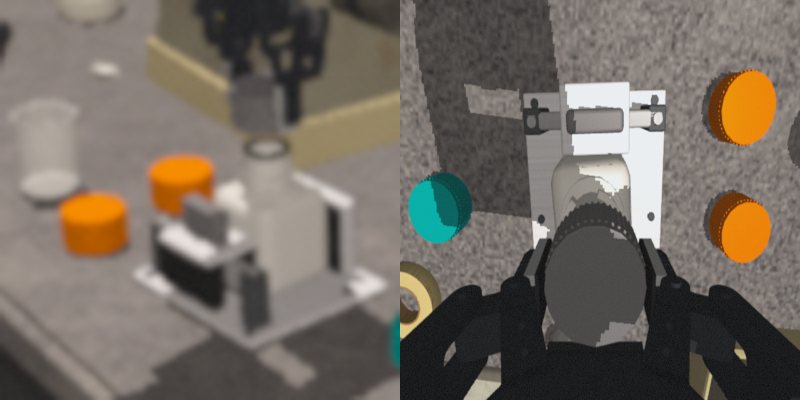

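The last picture shows the cap held level above the open jar mouth at (268,150), with a gap of about 20 mm. The jar is down and square in the fixture, and the saddle is still fully on the bar (block top at z 86.3). Force on the tool is only the cap's weight.

```bash
python3 -c "
from bench import bot
print(bot.sign_off())"
```

```text
the job is handed in; nothing more can be done
None
```

The job is done and handed in at about 23 s of the 58 s allowed. I hung the saddle over the bar and let it go, then turned the cap about 69° (1.21 rad) counterclockwise and lifted it straight off.

**Last checks:**
- **Cap:** held still and level at 100 N. By the lift distance its lower edge is about 23 mm above the jar's mouth, and the scene camera's depth shows a gap of about 20 mm. The force on the tool is about the cap's own weight.
- **Jar:** down in the fixture and parallel to it; it did not turn with the cap.
- **Saddle:** fully down on the bar, with its block top at 86.3 mm against 86 expected.
- **Other things:** none were touched by the arm, and the coloured caps look undisturbed in the last picture. I did not measure the other bystanders' positions again.

**Disagreements:** the top camera's positions were 2–4 mm off the wrist camera's. I relied on the wrist camera, which agreed with the arm's position when the saddle was seated. While gripping, the saddle was pulled about 4 mm sideways in y; I allowed for this when placing it.

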